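Feel out the free cells of a covered crate and stow the tins by height

ROBOT

A 6-joint arm with a two-finger parallel gripper is mounted at the origin on the work surface; the furniture and walls round the work are solid. World frame = base frame: x ahead of the robot, y to its left, z up, the work surface at z = 0. Lengths are in m, angles in degrees, forces in N, time in s.
With the tool pointing down it reaches from about 0.25 to 0.725 m from the base axis. Payload 9.7 kg.
Tool frame: the origin (TCP) lies at the very end of the fingers, on their centre line; the grasp point (between the pads) lies 19 mm behind it (bot.grip_depth is the distance from the TCP to the grasp point, in m); z points along the fingers, y is the direction in which the jaws open and shut (so a half turn about z gives the same grasp; the last joint's range is limited). The gripper opens to 85 mm and grips with 20 to 120 N. Pads are 22 mm wide; open, the fingers measure 114 mm over their backs; the gripper's body (76 mm by 85 mm) begins 54 mm behind the grasp point. The pads swing forward as they close: fully open they stand 13 mm farther back than shut.
Start: joints at [-65.374, 4.979, 10.078, 95.1, 0, 90], TCP at [0.229, -0.5, 0.231] pointing down, gripper open.
Joint ranges: [-179.16, 179.16], [-48.56, 103.87], [-65.8, 70.77], [-126.05, 130.52], [-82.76, 87.17], [-180, 180]. Speed limits (degrees/s): [127.2, 127.2, 147.25, 180, 180, 180].

INTERFACE

Orientations are given as [roll, pitch, yaw] about the fixed x, y, z axes, in that order (R = Rz(yaw) Ry(pitch) Rx(roll)).
In Python, from workcell import telemetry, optics, order, bot gives the robot as it stands. The module is installed in compiled form; this text tells all that it offers.
- The arm moves only by the shell command python3 -m inch 'ROWS' [FORCE]. ROWS is JSON, a list of rows, each a list of 7 numbers: the shift along the tool's x, y, z in m, then the turn, a rotation vector about the tool's x, y, z in rad, then the closure, from 0 (fully open) to 1 (shut). In form: [[tx, ty, tz, rx, ry, rz, grip], ...]. A call has 1 to 12 rows; each row is the pose to reach, as a shift and turn from the pose commanded when the call began, along the tool's axes at that moment; what a row does not reach only later rows make up. A row lasts 1/12 s, in which the tool goes at most 41.7 mm and 7.16 degrees, less where a joint would pass 70% of its speed; a pose out of reach is approached as far as the arm can. A call with a gripper value outside its range is refused whole. The fingers move at their own pace and stop on an object; FORCE is the grip in N (left out, the last holds). Time passes only in rows, so rows that repeat a pose let the fingers close. It gives the time, the measured TCP pose, the force and the opening at its end, in the units of the state.
- telemetry.get_obs(): the state, without advancing time (a new reading comes with each control period).
- optics.camera(name): name is "scene" or "top" or "wrist"; returns (picture, depth): 480x640x3 uint8, red, green, blue; 480x640 float32, m along the optical axis (not along the pixel's ray), 0 where there is no reading.
- optics.camera_info(name): a dict with "camera_matrix" (3x3 intrinsics, pixels), "xyz" and "attitude" of the camera in the world; the wrist camera has in their place "mount" (4x4, takes a point from camera to tool coordinates, whose origin is the TCP and whose axes are the flange's). Camera axes: x right, y down, z forward; pixel columns grow to the right and rows downward; lengths in m; the calibration is good to about 2 mm. A picture is of the moment at which its call begins: read the wrist's pose just before it. camera_info takes no time and is no camera call.
- order.job_done(): hands the job in, once; it reports no verdict.
The state is a dict: "time": time; "q": joint angles; "qd": joint speeds; "joint_efforts": joint torques, N m; "ee_pos": TCP position; "tcp_rot": TCP orientation; "wrist_force": force on the tool from outside, world axes, zero at the start; "torque": the same for the moment, N m; "opening": finger opening in m.
Only numpy, scipy, OpenCV 4.12 (cv2) and the standard library are available. Lean on these libraries where they do the work, as an engineer would, in place of code of your own. Each camera call takes 0.05 s, during which the arm holds its last target. There are 200 camera calls.

TASK

Stow every tin in the covered crate, one to a cell: the tall tins in the row with black plates (nearer you), including the two that stand in the white row by mistake, and the short tins in the row with white plates. Some cells are already taken under their plates, which cannot be seen, so feel for the free ones: each tin must end upright and fully home, its plate sunk right down, and let go. Leave the stone tile and the wooden wedge where they lie.

Things in the scene. Friction and masses are not known exactly. Their poses are not given: they have to be found in the camera images.
- crate: Plywood crate, fixed to the bench, 160 mm (its x) by 290 mm (its y), 60 mm high. Origin: centre of its underside; x points away from the robot, y along the rows. Two rows of five square cells, 46 mm wide, 52 mm centre to centre (y = -104, -52, 0, 52, 104 mm). A plate on a weak spring (under 1 N) closes each cell level with the crate's top, so all cells of a row look alike.
- black_row (a point): Middle of the top of the row of five BLACK plates, for tall tins, on the robot's side (crate x = -45, y = 0, z = 60 mm); axes as the crate's. Under one of its plates a spare is packed: this gives about 2 mm, then stands solid. The plate of an empty cell sinks 34 mm, under a light push or a tin's weight; a tall tin then stands home, lid 28 mm above the crate's top.
- white_row (a point): Middle of the top of the row of five WHITE plates, for short tins, on the far side (crate x = +45, y = 0, z = 60 mm); axes as the crate's. One or two of its cells are taken in the same way and give about 2 mm; in two more a tall tin stands by mistake. The plate of an empty cell sinks 14 mm; a short tin then stands home, lid 28 mm above the crate's top. Any plate rises again when its load is taken off.
- tall_1_mid (a point): Tall tin of polishing compound: steel with a ribbed lid and a plain green band, 40 mm diameter, 62 mm high (the short ones look the same but are 42 mm high), 0.14 to 0.21 kg, standing upright on the bench, axis z. This point is its centre, half-way up. Absent in some starts.
- tall_2_mid (a point): Tall tin of polishing compound: steel with a ribbed lid and a plain green band, 40 mm diameter, 62 mm high (the short ones look the same but are 42 mm high), 0.14 to 0.21 kg, standing upright on the bench, axis z. This point is its centre, half-way up. Absent in some starts.
- tall_3_mid (a point): Tall tin, the same as the other tall ones (40 mm diameter, 62 mm high), that at the start stands by mistake in a cell of the white row, its plate sunk 14 mm, its lid 48 mm above the crate's top. This point is its centre, half-way up. Always present.
- tall_4_mid (a point): Tall tin, the same as the other tall ones (40 mm diameter, 62 mm high), that at the start stands by mistake in a cell of the white row, its plate sunk 14 mm, its lid 48 mm above the crate's top. This point is its centre, half-way up. Always present.
- short_1_mid (a point): Short tin of polishing compound: steel with a ribbed lid and a plain green band, 40 mm diameter, 42 mm high, 0.14 to 0.21 kg, standing upright on the bench, axis z. This point is its centre, half-way up. Absent in some starts.
- short_2_mid (a point): Short tin of polishing compound: steel with a ribbed lid and a plain green band, 40 mm diameter, 42 mm high, 0.14 to 0.21 kg, standing upright on the bench, axis z. This point is its centre, half-way up. Absent in some starts.
- short_3_mid (a point): Short tin of polishing compound: steel with a ribbed lid and a plain green band, 40 mm diameter, 42 mm high, 0.14 to 0.21 kg, standing upright on the bench, axis z. This point is its centre, half-way up. Always present.
- tile: Granite sample tile, 56 x 56 x 10 mm, lying loose at the left of the work; a bystander. Origin: centre of its underside.
- wedge: Beech wedge, 30 x 75 x 22 mm, lying loose at the right of the crate; a bystander. Origin: centre of its underside.

How it is judged:
By the outcome, as a careful person would: the job done as asked, in the order asked, and still so for the second after the job is handed in, with the robot touching nothing.
Of spare_tall_1, spare_tall_2, spare_tall_3, spare_tall_4, spare_tall_5 only 1 to 1 are there at a start; the rules pass over those that are not, and their reading is None.
Of spare_short_1, spare_short_3, spare_short_4 only 1 to 2 are there at a start; the rules pass over those that are not, and their reading is None.
Of tall_1, short_1, tall_2, short_2 only 3 to 4 are there at a start; the rules pass over those that are not, and their reading is None.
At some moment in a run one of short_3 may be knocked a few centimetres aside while the robot is not near it.
It also fails if it takes over 208 s, if anything falls off the work surface, if the arm or the gripper's body presses on something with over 40 N, if the wrist force passes 120 N, or if a joint passes its speed limit or range.

## Working session

There is one attempt and no reset: what is moved stays moved. The work goes in short steps, Python scripts to look and compute and a shell command to move; the robot and the scene stay as the last step left them, time stands still between calls to the robot, and variables do not carry over. Pictures are saved under pics/ and viewed, about 12 in all and at most 16, crops included, and the job is handed in when it is done.

```bash
mkdir -p pics; cat > h.py <<'E'
import numpy as np, cv2
from scipy.spatial.transform import Rotation as R
from workcell import telemetry, optics, order, bot
def cam(name):
    o=telemetry.get_obs(); im,d=optics.camera(name); ci=optics.camera_info(name)
    K=np.array(ci["camera_matrix"])
    if "mount" in ci:
        T=np.eye(4); T[:3,:3]=R.from_euler('xyz',o["tcp_rot"],degrees=True).as_matrix(); T[:3,3]=o["ee_pos"]
        T=T@np.array(ci["mount"])
    else:
        T=np.eye(4); T[:3,:3]=R.from_euler('xyz',ci["attitude"],degrees=True).as_matrix(); T[:3,3]=ci["xyz"]
    return im,d,K,T
def cloud(d,K,T):
    v,u=np.mgrid[:d.shape[0],:d.shape[1]]
    p=np.stack([(u-K[0,2])/K[0,0]*d,(v-K[1,2])/K[1,1]*d,d],-1)
    w=p@T[:3,:3].T+T[:3,3]; w[d==0]=np.nan
    return w
def ray(u,v,z,K,T):
    r=T[:3,:3]@np.array([(u-K[0,2])/K[0,0],(v-K[1,2])/K[1,1],1]); return T[:3,3]+r*(z-T[2,3])/r[2]
def save(n,im): cv2.imwrite('pics/'+n,im[...,::-1])
E
python3 - <<'E'
from h import *
print(telemetry.get_obs()); print(optics.camera_info("scene"),optics.camera_info("top"),optics.camera_info("wrist"))
im,d,K,T=cam("top"); save("top0.png",im); w=cloud(d,K,T); np.savez("top0.npz",im=im,w=w)
im2,d2,K2,T2=cam("scene"); save("sc0.png",im2)
for v in range(40,480,80): print([tuple(np.round(w[v,u],3)) for u in range(40,640,140)])
E
```

```text
{'time': 0.0, 'q': array([-6.53729416e+01,  5.00892965e+00,  1.00336048e+01,  9.50972463e+01,
       -9.99535333e-04,  8.99987517e+01]), 'qd': array([ 0.00149964,  0.00667922,  0.03388581, -0.01266527,  0.03364138,
       -0.01693835]), 'joint_efforts': array([ 2.22217066e-03, -5.20387745e+01,  4.64806902e+01,  1.63781794e-02,
        1.90943103e-05, -1.01377458e-05]), 'ee_pos': array([ 0.22909441, -0.49977383,  0.23059627]), 'tcp_rot': array([-1.79927429e+02,  9.97953438e-04,  2.46283079e+01]), 'wrist_force': array([ 0.30769699, -0.089268  ,  0.16999659]), 'torque': array([-0.05391786, -0.06565923, -0.02183606]), 'opening': 0.08532032767250947}
{'camera_matrix': array([[524.46859483,   0.        , 323.49685193],
       [  0.        , 524.46859483, 234.26398786],
       [  0.        ,   0.        ,   1.        ]]), 'xyz': array([-0.35174995,  0.79688562,  1.00168015]), 'attitude': array([-127.3197737 ,    0.48939657, -132.80363818])} {'camera_matrix': array([[602.65061287,   0.        , 325.84396746],
       [  0.        , 602.65061287, 246.09624425],
       [  0.        ,   0.      
[... 1773 characters left out ...]
np.float64(-0.357), np.float64(0.002)), (np.float64(0.531), np.float64(-1.115), np.float64(-0.818))]
[(np.float64(0.185), np.float64(1.164), np.float64(-0.821)), (np.float64(0.255), np.float64(0.405), np.float64(-0.006)), (np.float64(0.26), np.float64(0.025), np.float64(0.003)), (np.float64(0.263), np.float64(-0.355), np.float64(-0.002)), (np.float64(0.208), np.float64(-1.102), np.float64(-0.819))]
[(np.float64(-0.13), np.float64(1.146), np.float64(-0.823)), (np.float64(0.044), np.float64(0.397), np.float64(-0.004)), (np.float64(0.179), np.float64(0.019), np.float64(0.639)), (np.float64(0.053), np.float64(-0.351), np.float64(-0.0)), (np.float64(0.195), np.float64(-0.415), np.float64(0.695))]
```

View pics/top0.png

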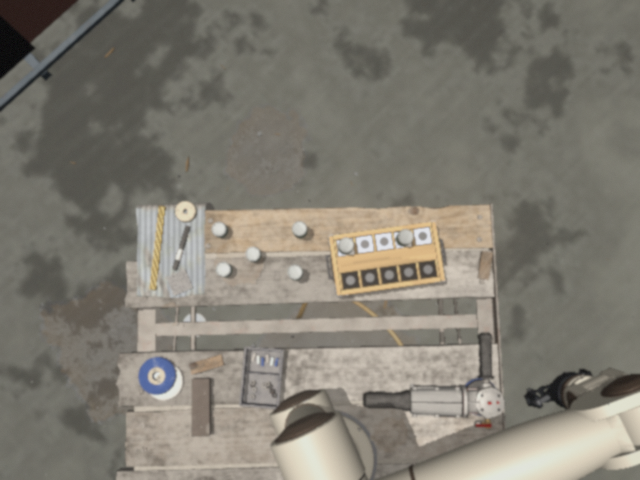

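View pics/sc0.png

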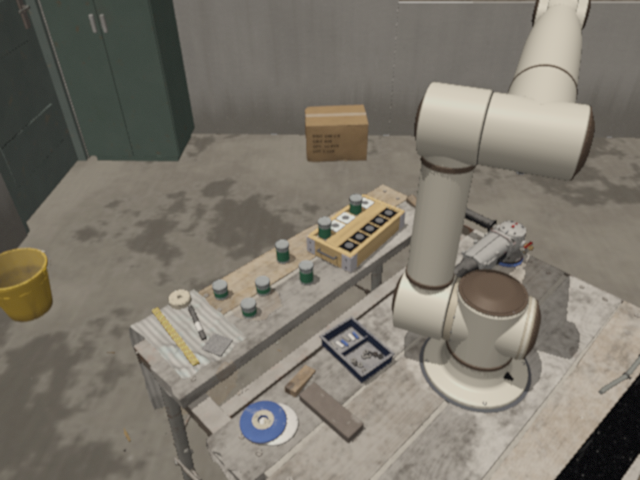

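The top view shows five loose tins at (219,230), (254,255), (223,270), (300,230) and (295,272). The two tall tins standing in the white row are at (346,246) and (404,238). The scene view shows two tall loose tins, the pair nearest the crate, and three short ones. The tile is on the corrugated sheet and the wedge is at (486,264).

```bash
python3 - <<'E'
from h import *
im,d,K,T=cam("top"); w=cloud(d,K,T)
c=cv2.resize(im[195:310,120:500],None,fx=2.1,fy=2.1,interpolation=cv2.INTER_CUBIC); save("crop.png",c)
x0,y0=120,195; sub=im[y0:310,x0:500]; hsv=cv2.cvtColor(sub,cv2.COLOR_RGB2HSV); ww=w[y0:310,x0:500]
def blobs(m,z,lo,hi,name):
    n,l,s,ce=cv2.connectedComponentsWithStats(m.astype(np.uint8))
    for i in range(1,n):
        if lo<s[i,4]<hi:
            u,v=ce[i]+[x0,y0]; print(name,np.round([u,v]),s[i,2:],np.round(ray(u,v,z,K,T)[:2],4),'zmed',np.round(np.nanmedian(ww[l==i][:,2]),3))
uu,vv=np.meshgrid(np.arange(x0,500),np.arange(y0,310))
H=ww[...,2]
crate=(uu>325)&(uu<445)
blobs((H>0.025)&~crate&(uu>205)&(uu<330),0.05,60,800,'tin')
blobs((H>0.085)&crate,0.108,40,800,'tallin')
blobs((hsv[...,2]<75)&crate,0.06,80,900,'black')
blobs((hsv[...,2]>185)&(hsv[...,1]<40)&crate,0.06,30,900,'white')
m=((H>0.04)&crate).astype(np.uint8); cs,_=cv2.findContours(m,0,2); cc=max(cs,key=cv2.contourArea); r=cv2.minAreaRect(cc); print(r)
cor=[ray(p[0]+x0,p[1]+y0,0.06,K,T)[:2] for p in cv2.boxPoints(r)]; print(np.round(cor,4),np.round(np.mean(cor,0),4))
E
```

```text
tin [218. 229.] [ 16  16 188] [0.6067 0.3018] zmed 0.041
tin [299. 229.] [ 16  16 195] [0.609  0.0855] zmed 0.061
tin [252. 254.] [ 15  15 180] [0.5409 0.2094] zmed 0.041
tin [223. 269.] [ 15  16 184] [0.4988 0.2864] zmed 0.04
tin [294. 272.] [ 15  16 190] [0.4933 0.0964] zmed 0.061
tallin [405. 237.] [ 16  16 201] [ 0.5836 -0.1913] zmed 0.106
tallin [345. 245.] [ 16  16 199] [ 0.5605 -0.0378] zmed 0.107
white [422. 236.] [ 19  18 219] [ 0.5937 -0.2451] zmed 0.059
white [407. 235.] [ 11  12 106] [ 0.5947 -0.2034] zmed 0.106
white [384. 241.] [ 19  18 229] [ 0.5778 -0.1417] zmed 0.058
white [365. 244.] [ 18  18 219] [ 0.5708 -0.0914] zmed 0.06
white [346. 244.] [ 16  13 136] [ 0.5701 -0.0407] zmed 0.107
white [416. 293.] [ 47  10 341] [ 0.4408 -0.227 ] zmed -0.001
white [442. 291.] [ 7 10 57] [ 0.4458 -0.2945] zmed 0.0
((265.3428649902344, 63.59200668334961), (61.52003479003906, 116.82071685791016), 82.03038787841797)
[[ 0.5895  0.0196]
 [ 0.6364 -0.2896]
 [ 0.4736 -0.3104]
 [ 0.4278 -0.0046]] [ 0.5318 -0.1462]
```

View pics/crop.png

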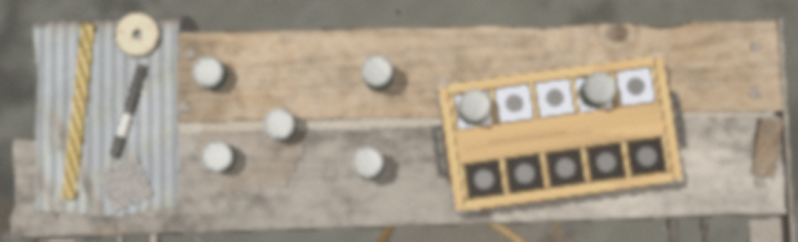

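The depths agree: three tins read 0.041 (short), two loose ones 0.061 (tall) and two in the crate 0.107 (tall, standing by mistake). The crate is centred near (0.532, -0.146) with yaw about 8.5°. I'll take the tool there at yaw 98.5°, so that tool x lies along crate y and tool y along crate x.

```bash
python3 -m inch '[[0.0,0,-0.03,0,0,0,0],[0.423,-0.1955,-0.03,0,0,-1.289,0],[0.423,-0.1955,-0.03,0,0,-1.289,0],[0.423,-0.1955,-0.03,0,0,-1.289,0],[0.423,-0.1955,-0.03,0,0,-1.289,0],[0.423,-0.1955,-0.03,0,0,-1.289,0],[0.423,-0.1955,-0.03,0,0,-1.289,0],[0.423,-0.1955,-0.03,0,0,-1.289,0],[0.423,-0.1955,-0.03,0,0,-1.289,0],[0.423,-0.1955,-0.03,0,0,-1.289,0],[0.423,-0.1955,-0.03,0,0,-1.289,0],[0.423,-0.1955,-0.03,0,0,-1.289,0]]' 30
```

```text
time: 1.15
ee_pos: [0.5282, -0.1499, 0.2612]
tcp_rot: [-180.0, 0.0, 98.9]
wrist_force: [0.8, -1.3, -1.5]
opening: 0.085
```

```bash
python3 -m inch '[[0,0,0,0,0,0,0],[0,0,0,0,0,0,0],[0,0,0,0,0,0,0]]'; cat > look.py <<'E'
from h import *
import sys
o=telemetry.get_obs(); print(o["time"],np.round(o["ee_pos"],4),np.round(o["tcp_rot"],3))
im,d,K,T=cam("wrist"); save(sys.argv[1],im); w=cloud(d,K,T); np.savez("last.npz",im=im,d=d,w=w,K=K,T=T)
E
python3 look.py w1.png; python3 - <<'E'
from h import *
f=np.load("last.npz"); w=f["w"]; H=w[...,2]
for t in [0.025,0.05,0.085]:
    n,l,s,c=cv2.connectedComponentsWithStats((H>t).astype(np.uint8))
    print(t,[(s[i].tolist(),np.round(np.nanmedian(w[l==i],0),3).tolist()) for i in range(1,n) if s[i,4]>200])
E
```

```text
time: 1.4
ee_pos: [0.5271, -0.1517, 0.2609]
tcp_rot: [-179.9, -0.0, 98.5]
wrist_force: [0.2, -1.1, -0.9]
opening: 0.0853
1.4 [ 0.5271 -0.1517  0.2609] [-1.79949e+02 -5.00000e-03  9.85010e+01]
0.025 [([238, 29, 193, 313, 50825], [0.531, -0.119, 0.061]), ([0, 312, 640, 168, 55452], [0.519, -0.14, 0.333])]
0.05 [([238, 42, 193, 299, 48661], [0.529, -0.122, 0.061]), ([0, 312, 16, 35, 279], [0.204, -0.335, 0.061]), ([0, 312, 640, 168, 54728], [0.521, -0.14, 0.334])]
0.085 [([366, 60, 56, 59, 2524], [0.561, -0.039, 0.108]), ([361, 251, 47, 50, 1820], [0.584, -0.189, 0.108]), ([0, 312, 640, 168, 54098], [0.522, -0.14, 0.334])]
```

View pics/w1.png

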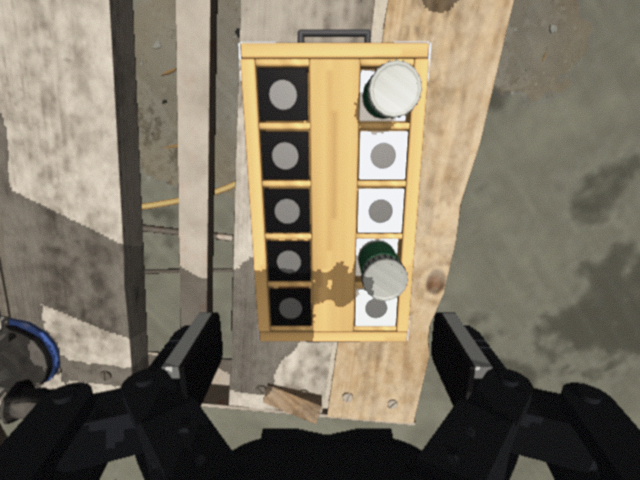

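The view shows black plate discs at (283,95), (285,156), (287,211), (289,261) and (290,308). White discs are at (383,156), (380,211) and (376,308), and tall lids at (396,90) and (384,280). I'll fit the cell grid to the discs.

```bash
cat > grid.py <<'E'
from h import *
f=np.load("last.npz"); im,w,K,T=f["im"],f["w"],f["K"],f["T"]; hsv=cv2.cvtColor(im,cv2.COLOR_RGB2HSV).astype(int)
obs=[(283,95,-45,104),(285,156,-45,52),(287,211,-45,0),(289,261,-45,-52),(290,308,-45,-104),(383,156,45,52),(380,211,45,0),(376,308,45,-104)]
A=[];B=[]
for u,v,cx,cy in obs:
    ref=np.median(hsv[v-3:v+4,u-3:u+4,2]); win=abs(hsv[v-22:v+23,u-22:u+23,2]-ref)<30
    win&=hsv[v-22:v+23,u-22:u+23,1]<70
    n,l,s,c=cv2.connectedComponentsWithStats(win.astype(np.uint8),connectivity=4); i=l[22,22]
    p=ray(c[i,0]+u-22,c[i,1]+v-22,0.06,K,T)[:2]; print(cx,cy,s[i].tolist(),np.round(p,4)); A.append([cx/1e3,cy/1e3]);B.append(p)
A=np.array(A);B=np.array(B); a0=A.mean(0);b0=B.mean(0); X=A-a0;Y=B-b0
th=np.arctan2((X[:,0]*Y[:,1]-X[:,1]*Y[:,0]).sum(),(X*Y).sum()); sc=np.linalg.norm(Y)/np.linalg.norm(X)
Rm=np.array([[np.cos(th),-np.sin(th)],[np.sin(th),np.cos(th)]]); t=b0-Rm@a0
print('yaw',np.degrees(th),'scale',sc,'t',t,'res mm',np.round(1e3*(B-(A@Rm.T+t)),1).tolist())
np.savez("crate.npz",R=Rm,t=t)
for q in cv2.HoughCircles(cv2.cvtColor(im,cv2.COLOR_RGB2GRAY)[:310],cv2.HOUGH_GRADIENT,1,40,param1=120,param2=22,minRadius=19,maxRadius=32)[0]:
    p=ray(q[0],q[1],0.108,K,T)[:2]; print(q,Rm.T@(p-t))
E
python3 grid.py
```

```text
-45 104 [9, 7, 26, 29, 599] [ 0.473  -0.0518]
-45 52 [10, 9, 25, 26, 521] [ 0.4808 -0.1034]
-45 0 [10, 10, 24, 24, 454] [ 0.4885 -0.1551]
-45 -52 [10, 12, 24, 20, 353] [ 0.4963 -0.2056]
-45 -104 [11, 12, 23, 21, 379] [ 0.5041 -0.2585]
45 52 [10, 9, 25, 26, 492] [ 0.5702 -0.0901]
45 0 [11, 11, 23, 23, 412] [ 0.5779 -0.1417]
45 -104 [12, 12, 21, 20, 312] [ 0.5935 -0.2449]
yaw 8.526039151118386 scale 1.0034958402557148 t [ 0.53319393 -0.14829162] res mm [[-0.3, 0.4], [-0.2, 0.1], [-0.1, -0.1], [-0.1, 0.8], [0.0, -0.7], [0.2, 0.1], [0.2, -0.1], [0.4, -0.5]]
[394.5  90.5  25.7] [0.04465417 0.10308922]
[385.5 278.5  22.4] [ 0.04551086 -0.05040013]
```

The grid residual is under 1 mm and the yaw is 8.53°. The mistaken tall tins stand in white cells +104 and -52, with lid height confirmed at 0.108. Now I'll grasp the one at white -52.

```bash
cat > at.py <<'E'
from h import *
import sys
c=np.load("crate.npz"); o=telemetry.get_obs(); p=o["ee_pos"]; q=c["R"].T@(p[:2]-c["t"])
print("t",round(o["time"],2),"crate x,y,z mm",np.round([*q*1e3,p[2]*1e3],1),"yaw",np.round(o["tcp_rot"],2),"F",np.round(o["wrist_force"],1),"op",round(o["opening"]*1e3,1))
E
python3 -m inch '[[-0.0485,0.0515,0,0,0,0,0],[-0.0485,0.0515,0.02,0,0,0,0],[-0.0485,0.0515,0.06,0,0,0,0],[-0.0485,0.0515,0.10,0,0,0,0],[-0.0485,0.0515,0.135,0,0,0,0],[-0.0485,0.0515,0.16,0,0,0,0],[-0.0485,0.0515,0.177,0,0,0,0],[-0.0485,0.0515,0.177,0,0,0,0],[-0.0485,0.0515,0.177,0,0,0,1],[-0.0485,0.0515,0.177,0,0,0,1],[-0.0485,0.0515,0.177,0,0,0,1],[-0.0485,0.0515,0.177,0,0,0,1]]' 40
python3 at.py
```

```text
time: 2.45
ee_pos: [0.586, -0.1927, 0.0861]
tcp_rot: [179.9, 0.1, 98.5]
wrist_force: [-0.7, 0.1, 5.7]
opening: 0.039
t 2.45 crate x,y,z mm [ 45.7 -51.8  86.1] yaw [1.7987e+02 7.0000e-02 9.8460e+01] F [-0.7  0.1  5.7] op 39.0
```

```bash
python3 -m inch '[[0,0,0,0,0,0,1],[0,0,-0.02,0,0,0,1],[0,0,-0.05,0,0,0,1],[0,-0.02,-0.05,0,0,0,1],[0,-0.05,-0.05,0,0,0,1],[0,-0.08,-0.05,0,0,0,1],[0,-0.0907,-0.05,0,0,0,1],[0,-0.0907,-0.05,0,0,0,1],[0,-0.0907,-0.04,0,0,0,1],[0,-0.0907,-0.03,0,0,0,1],[0,-0.0907,-0.03,0,0,0,1],[0,-0.0907,-0.03,0,0,0,1]]'
python3 at.py; python3 look.py w2.png
```

```text
time: 3.45
ee_pos: [0.4957, -0.2051, 0.1127]
tcp_rot: [-179.9, -0.1, 98.5]
wrist_force: [0.2, 0.6, -0.9]
opening: 0.0389
t 3.45 crate x,y,z mm [-45.5 -50.6 112.7] yaw [-1.7988e+02 -8.0000e-02  9.8510e+01] F [ 0.2  0.6 -0.9] op 38.9
3.45 [ 0.4957 -0.2051  0.1127] [-1.79881e+02 -7.60000e-02  9.85140e+01]
```

View pics/w2.png

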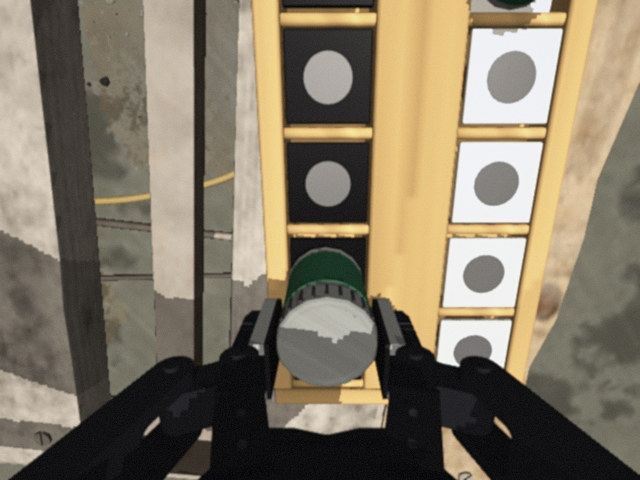

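The tin is held upright and square, lid centre at (327,338), about 1.5 mm along +x of the tool. I'll shift by -3 mm and lower gently, to a few mm beyond plate contact first.

```bash
python3 -m inch '[[-0.003,0.0005,0.008,0,0,0,1],[-0.003,0.0005,0.013,0,0,0,1],[-0.003,0.0005,0.016,0,0,0,1],[-0.003,0.0005,0.018,0,0,0,1],[-0.003,0.0005,0.020,0,0,0,1],[-0.003,0.0005,0.020,0,0,0,1]]'
python3 at.py
```

```text
time: 4.0
ee_pos: [0.4964, -0.2084, 0.0939]
tcp_rot: [-180.0, -0.0, 98.5]
wrist_force: [0.1, 0.8, -0.6]
opening: 0.039
t 4.0 crate x,y,z mm [-45.3 -54.   93.9] yaw [-1.7998e+02 -1.0000e-02  9.8480e+01] F [ 0.1  0.8 -0.6] op 39.0
```

The tin is 6 mm below the crate top with no force, so the cell is free. I'll push it home, release and rise.

```bash
python3 -m inch '[[0,0,0.010,0,0,0,1],[0,0,0.020,0,0,0,1],[0,0,0.026,0,0,0,1],[0,0,0.0285,0,0,0,1],[0,0,0.0285,0,0,0,1],[0,0,0.0285,0,0,0,1]]'; python3 at.py
python3 -m inch '[[0,0,0,0,0,0,0.3],[0,0,0,0,0,0,0],[0,0,0,0,0,0,0],[0,0,0,0,0,0,0],[0,0,-0.03,0,0,0,0],[0,0,-0.07,0,0,0,0],[0,0,-0.11,0,0,0,0],[0.04,0.02,-0.15,0,0,0,0],[0.08,0.05,-0.15,0,0,0,0],[0.08,0.05,-0.15,0,0,0,0]]'; python3 look.py w3.png;python3 at.py
python3 - <<'E'
from h import *
f=np.load("last.npz"); w,K,T=f["w"],f["K"],f["T"]; c=np.load("crate.npz")
n,l,s,ce=cv2.connectedComponentsWithStats(((w[...,2]>0.08)&(np.arange(480)[:,None]<330)).astype(np.uint8))
for i in range(1,n):
    if s[i,4]>300: print(s[i],np.nanmedian(w[l==i][:,2]),c["R"].T@(np.nanmean(w[l==i],0)[:2]-c["t"]))
E
```

```text
time: 4.5
ee_pos: [0.4963, -0.2085, 0.0662]
tcp_rot: [-180.0, 0.0, 98.5]
wrist_force: [-3.0, 0.6, 7.8]
opening: 0.0385
t 4.5 crate x,y,z mm [-45.4 -54.1  66.2] yaw [-1.7999e+02  2.0000e-02  9.8470e+01] F [-3.   0.6  7.8] op 38.5
time: 5.33
ee_pos: [0.5359, -0.12, 0.2184]
tcp_rot: [179.8, 0.0, 98.5]
wrist_force: [-0.2, 0.4, -0.9]
opening: 0.0855
5.3333 [ 0.5359 -0.12    0.2184] [1.7976e+02 4.5000e-02 9.8459e+01]
t 5.38 crate x,y,z mm [  8.1  29.7 217.8] yaw [ 1.7978e+02 -2.0000e-02  9.8610e+01] F [-0.4  2.4 -0.2] op 85.4
[ 351   99   63   64 3024] 0.10835847581730915 [0.0443511  0.10462469]
[ 240  299   49   31 1185] 0.08829002639861344 [-0.0453223  -0.04574283]
[178 312  43  18 522] 0.24150970299758784 [-0.03853922  0.03798358]
[433 312  43  18 522] 0.2418473790208924 [0.05245257 0.03785023]
```

View pics/w3.png

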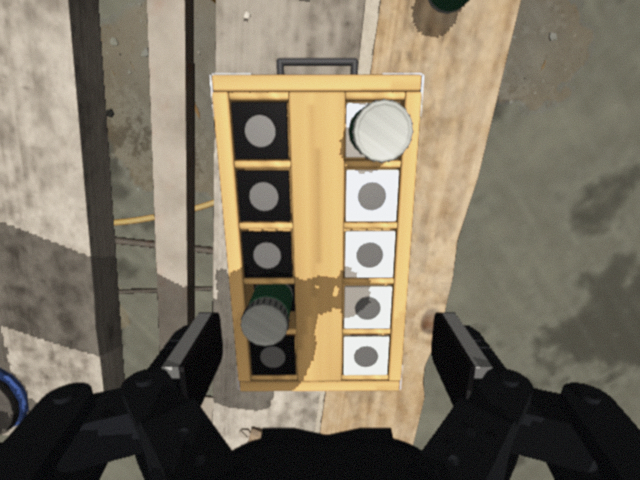

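The tin stands home with its lid at 0.088, against 0.088 expected. Next is the tall tin at white +104, which goes to black +104.

```bash
python3 -m inch '[[0.04,0.02,0.01,0,0,0,0],[0.0745,0.0365,0.03,0,0,0,0],[0.0745,0.0365,0.07,0,0,0,0],[0.0745,0.0365,0.105,0,0,0,0],[0.0745,0.0365,0.125,0,0,0,0],[0.0745,0.0365,0.132,0,0,0,0],[0.0745,0.0365,0.132,0,0,0,0],[0.0745,0.0365,0.132,0,0,0,1],[0.0745,0.0365,0.132,0,0,0,1],[0.0745,0.0365,0.132,0,0,0,1],[0.0745,0.0365,0.132,0,0,0,1],[0.0745,0.0365,0.132,0,0,0,1]]' 40; python3 at.py
python3 -m inch '[[0,0,0,0,0,0,1],[0,0,-0.02,0,0,0,1],[0,0,-0.05,0,0,0,1],[0,-0.02,-0.05,0,0,0,1],[0,-0.05,-0.05,0,0,0,1],[0,-0.08,-0.05,0,0,0,1],[0,-0.0895,-0.05,0,0,0,1],[0,-0.0895,-0.045,0,0,0,1],[0,-0.0895,-0.035,0,0,0,1],[0,-0.0895,-0.028,0,0,0,1],[0,-0.0895,-0.026,0,0,0,1],[0,-0.0895,-0.026,0,0,0,1]]'; python3 at.py
cat > lid.py <<'E'
from h import *
# offset of a held tin's lid from the tool axis, along tool x / y: bright lid blob near image centre below row 250
o=telemetry.get_obs(); im,d,K,T=cam("wrist"); w=cloud(d,K,T)
Rt=R.from_euler('xyz',o["tcp_rot"],degrees=True).as_matrix(); p=(w-o["ee_pos"])@Rt
v,u=np.mgrid[:480,:640]
m=(abs(u-326)<58)&(v>230)&(v<430)&(p[...,2]>-0.030)&(p[...,2]<-0.008)&(abs(p[...,1])<0.021)
zt=np.nanpercentile(p[m][:,2],10); m&=p[...,2]<zt+0.004
q=p[m]; print("lid z",round(np.median(q[:,2])*1e3,1),"x range",np.round(np.percentile(q[:,0],[0.5,99.5])*1e3,1),"mid",round(np.percentile(q[:,0],[0.5,99.5]).mean()*1e3,1),"y",np.round(np.percentile(q[:,1],[0.5,99.5])*1e3,1),m.sum())
E
python3 lid.py
```

```text
time: 6.38
ee_pos: [0.5602, -0.0431, 0.0854]
tcp_rot: [179.9, 0.0, 98.5]
wrist_force: [-0.4, 0.0, 7.3]
opening: 0.0386
t 6.38 crate x,y,z mm [ 42.3 100.   85.4] yaw [1.7986e+02 4.0000e-02 9.8470e+01] F [-0.4  0.   7.3] op 38.6
time: 7.38
ee_pos: [0.4708, -0.0559, 0.1083]
tcp_rot: [-179.9, -0.0, 98.5]
wrist_force: [0.1, -0.4, -1.8]
opening: 0.0388
t 7.38 crate x,y,z mm [-48.  100.6 108.3] yaw [-1.7987e+02 -4.0000e-02  9.8500e+01] F [ 0.1 -0.4 -1.8] op 38.8
lid z -23.0 x range [-13.9  24. ] mid 5.1 y [-19.8  19.8] 8217
```

The tin sits +4.8 mm along tool x in the grip, and two measurements agree on that. The x position needs +3 mm. I'll correct both and feel.

```bash
python3 -m inch '[[-0.0014,0.003,0,0,0,0,1],[-0.0014,0.003,0.006,0,0,0,1],[-0.0014,0.003,0.010,0,0,0,1],[-0.0014,0.003,0.013,0,0,0,1],[-0.0014,0.003,0.015,0,0,0,1],[-0.0014,0.003,0.015,0,0,0,1]]'; python3 at.py
```

```text
time: 7.93
ee_pos: [0.4737, -0.057, 0.0942]
tcp_rot: [-180.0, -0.0, 98.5]
wrist_force: [0.2, -1.1, -1.0]
opening: 0.0385
t 7.93 crate x,y,z mm [-45.3  99.1  94.2] yaw [-1.7996e+02 -1.0000e-02  9.8480e+01] F [ 0.2 -1.1 -1. ] op 38.5
```

Also free. Pushing home, releasing, and moving over the loose tins for a close look.

```bash
python3 -m inch '[[0,0,0.010,0,0,0,1],[0,0,0.020,0,0,0,1],[0,0,0.027,0,0,0,1],[0,0,0.0292,0,0,0,1],[0,0,0.0292,0,0,0,1],[0,0,0.0292,0,0,0,1]]'; python3 at.py
python3 -m inch '[[0,0,0,0,0,0,0.3],[0,0,0,0,0,0,0],[0,0,0,0,0,0,0],[0,0,0,0,0,0,0],[0,0,-0.03,0,0,0,0],[0,0,-0.07,0,0,0,0],[0.02,0.02,-0.11,0,0,0,0],[0.06,0.04,-0.14,0,0,0,0],[0.10,0.07,-0.165,0,0,0,0],[0.14,0.095,-0.165,0,0,0,0],[0.16,0.095,-0.165,0,0,0,0],[0.16,0.095,-0.165,0,0,0,0]]'; python3 -m inch '[[0,0,0,0,0,0,0],[0,0,0,0,0,0,0],[0,0,0,0,0,0,0]]'; python3 look.py w4.png;python3 at.py
cat > tins.py <<'E'
from h import *
f=np.load("last.npz"); w,K,T=f["w"],f["K"],f["T"]; c=np.load("crate.npz")
H=w[...,2]; v,u=np.mgrid[:480,:640]
ok=~((v>300)&((u<260)|(u>390)|(v>380)))
for lo,hi in [(0.034,0.048),(0.054,0.068),(0.08,0.096),(0.1,0.114)]:
    n,l,s,ce=cv2.connectedComponentsWithStats(cv2.morphologyEx(((H>lo)&(H<hi)&ok).astype(np.uint8),cv2.MORPH_OPEN,np.ones((5,5))))
    for i in range(1,n):
        if s[i,4]>500:
            q=(w[l==i][:,:2]-c["t"])@c["R"]*1e3; (mx,my),r=cv2.minEnclosingCircle(q.astype(np.float32))
            print('z',round(float(np.nanmedian(H[l==i])),4),'px',np.round(ce[i]),'crate mm',np.round([mx,my],1),'r',round(r,1))
E
python3 tins.py
```

```text
time: 8.43
ee_pos: [0.4737, -0.057, 0.0655]
tcp_rot: [-180.0, -0.0, 98.5]
wrist_force: [-1.6, 0.0, 2.1]
opening: 0.0384
t 8.43 crate x,y,z mm [-45.3  99.1  65.5] yaw [-179.98   -0.     98.48] F [-1.6  0.   2.1] op 38.4
time: 9.43
ee_pos: [0.5456, 0.1197, 0.231]
tcp_rot: [179.9, -0.1, 98.6]
wrist_force: [0.7, -0.7, 0.3]
opening: 0.0852
time: 9.68
ee_pos: [0.5441, 0.1143, 0.2302]
tcp_rot: [-180.0, 0.0, 98.5]
wrist_force: [0.3, 0.1, -0.6]
opening: 0.0851
9.6833 [0.5441 0.1143 0.2302] [-1.79954e+02  2.00000e-02  9.84560e+01]
t 9.73 crate x,y,z mm [ 49.6 257.8 230.4] yaw [-1.7997e+02  2.0000e-02  9.8410e+01] F [ 0.6 -0.2 -0.5] op 85.4
z 0.0424 px [305.  10.] crate mm [ 32.4 431.9] r 19.3
z 0.0422 px [441.  11.] crate mm [141.5 430.7] r 20.1
z 0.0361 px [36. 55.] crate mm [-202.6  388.2] r 30.6
z 0.0424 px [342. 107.] crate mm [ 62.8 353.5] r 20.5
z 0.0361 px [ 39. 140.] crate mm [-217.   337.2] r 36.4
z 0.0398 px [289. 317.] crate mm [ 12.3 150.3] r 32.9
z 0.0625 px [268. 232.] crate mm [ -2.9 247. ] r 20.6
z 0.0624 px [393. 260.] crate mm [110.4 220.1] r 20.8
z 0.061 px [309. 355.] crate mm [ 31.6 118.1] r 57.1
```

View pics/w4.png

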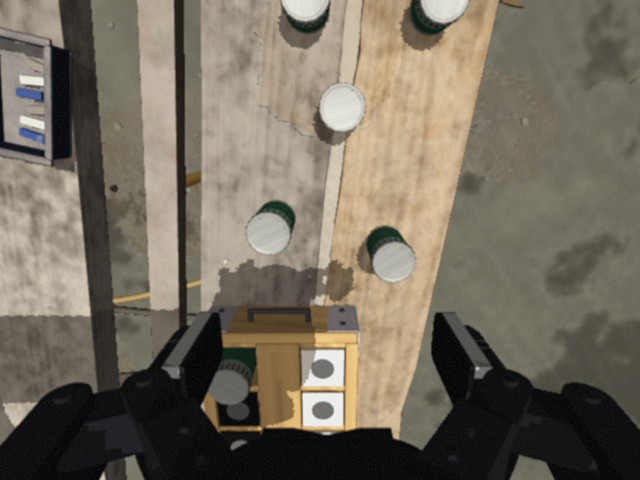

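The view shows tall tins at (268,232) and (393,260), with three shorts at (342,107), (305,10) and (441,11). The just-placed tin at (232,382) is home. Now grasping the tall at crate (110,220).

```bash
python3 -m inch '[[-0.0377,0.02,0.01,0,0,0,0],[-0.0377,0.0608,0.03,0,0,0,0],[-0.0377,0.0608,0.07,0,0,0,0],[-0.0377,0.0608,0.11,0,0,0,0],[-0.0377,0.0608,0.15,0,0,0,0],[-0.0377,0.0608,0.18,0,0,0,0],[-0.0377,0.0608,0.192,0,0,0,0],[-0.0377,0.0608,0.192,0,0,0,0],[-0.0377,0.0608,0.192,0,0,0,1],[-0.0377,0.0608,0.192,0,0,0,1],[-0.0377,0.0608,0.192,0,0,0,1],[-0.0377,0.0608,0.192,0,0,0,1]]' 40; python3 at.py
python3 -m inch '[[0,0,0,0,0,0,1],[0,0,-0.02,0,0,0,1],[0,0,-0.05,0,0,0,1],[0,0,-0.09,0,0,0,1],[0,0,-0.09,0,0,0,1],[0,0,-0.09,0,0,0,1]]'; python3 at.py; python3 lid.py
```

```text
time: 10.73
ee_pos: [0.6111, 0.087, 0.0409]
tcp_rot: [179.8, 0.0, 98.5]
wrist_force: [-3.6, -0.5, 22.0]
opening: 0.0387
t 10.73 crate x,y,z mm [112.  221.1  40.9] yaw [179.82   0.    98.48] F [-3.6 -0.5 22. ] op 38.7
time: 11.23
ee_pos: [0.6117, 0.0872, 0.1323]
tcp_rot: [179.7, 0.0, 98.5]
wrist_force: [-0.3, -0.2, -1.9]
opening: 0.0386
t 11.23 crate x,y,z mm [112.6 221.3 132.3] yaw [179.65   0.    98.49] F [-0.3 -0.2 -1.9] op 38.6
lid z -21.6 x range [-19.6  18.4] mid -0.6 y [-20.  20.] 7899
```

```bash
python3 -m inch '[[-0.02,-0.02,-0.02,0,0,0,1],[-0.05,-0.05,-0.02,0,0,0,1],[-0.08,-0.077,-0.02,0,0,0,1],[-0.11,-0.105,-0.02,0,0,0,1],[-0.14,-0.13,-0.02,0,0,0,1],[-0.16,-0.15,-0.02,0,0,0,1],[-0.1685,-0.157,-0.01,0,0,0,1],[-0.1685,-0.157,0.01,0,0,0,1],[-0.1685,-0.157,0.022,0,0,0,1],[-0.1685,-0.157,0.025,0,0,0,1],[-0.1685,-0.157,0.025,0,0,0,1],[-0.1685,-0.157,0.025,0,0,0,1]]'; python3 at.py; python3 lid.py
```

```text
time: 12.28
ee_pos: [0.4797, -0.1025, 0.1036]
tcp_rot: [-180.0, -0.0, 98.5]
wrist_force: [0.5, 0.3, -2.4]
opening: 0.0387
t 12.28 crate x,y,z mm [-46.1  53.3 103.6] yaw [-1.7997e+02 -1.0000e-02  9.8530e+01] F [ 0.5  0.3 -2.4] op 38.7
lid z -21.7 x range [-19.6  18.3] mid -0.6 y [-19.9  19.9] 7912
```

```bash
python3 -m inch '[[-0.0007,0.001,0.003,0,0,0,1],[-0.0007,0.001,0.006,0,0,0,1],[-0.0007,0.001,0.008,0,0,0,1],[-0.0007,0.001,0.010,0,0,0,1],[-0.0007,0.001,0.010,0,0,0,1]]'; python3 at.py
```

```text
time: 12.75
ee_pos: [0.4806, -0.1034, 0.0932]
tcp_rot: [-180.0, -0.0, 98.5]
wrist_force: [0.2, 0.1, -1.9]
opening: 0.0384
t 12.75 crate x,y,z mm [-45.3  52.2  93.2] yaw [-1.7998e+02 -1.0000e-02  9.8490e+01] F [ 0.2  0.1 -1.9] op 38.4
```

Free again. I'll seat it and go on to the second loose tall.

```bash
python3 -m inch '[[0,0,0.010,0,0,0,1],[0,0,0.020,0,0,0,1],[0,0,0.025,0,0,0,1],[0,0,0.0272,0,0,0,1],[0,0,0.0272,0,0,0,1],[0,0,0.0272,0,0,0,1]]'; python3 at.py
python3 -m inch '[[0,0,0,0,0,0,0.3],[0,0,0,0,0,0,0],[0,0,0,0,0,0,0],[0,0,0,0,0,0,0],[0,0,-0.03,0,0,0,0],[0.0,0.0,-0.07,0,0,0,0],[0.03,0.01,-0.10,0,0,0,0],[0.07,0.02,-0.11,0,0,0,0],[0.11,0.03,-0.11,0,0,0,0],[0.15,0.042,-0.11,0,0,0,0],[0.195,0.042,-0.11,0,0,0,0],[0.195,0.042,-0.11,0,0,0,0]]'; python3 -m inch '[[0,0,0,0,0,0,0],[0,0,0,0,0,0,0]]'; python3 at.py; python3 look.py w5.png; python3 tins.py
```

```text
time: 13.25
ee_pos: [0.4803, -0.1035, 0.0667]
tcp_rot: [-180.0, 0.0, 98.5]
wrist_force: [-4.8, 0.4, 7.5]
opening: 0.0386
t 13.25 crate x,y,z mm [-45.7  52.1  66.7] yaw [-1.7997e+02  1.0000e-02  9.8470e+01] F [-4.8  0.4  7.5] op 38.6
time: 14.25
ee_pos: [0.4929, 0.1007, 0.1762]
tcp_rot: [-180.0, -0.1, 98.7]
wrist_force: [0.7, -0.1, 0.1]
opening: 0.0857
time: 14.42
ee_pos: [0.4934, 0.0957, 0.1762]
tcp_rot: [-180.0, 0.0, 98.6]
wrist_force: [0.5, 0.2, 0.3]
opening: 0.0851
t 14.42 crate x,y,z mm [ -3.2 247.2 176.2] yaw [-1.7998e+02  2.0000e-02  9.8560e+01] F [0.5 0.2 0.3] op 85.1
14.4167 [0.4934 0.0957 0.1762] [-1.79983e+02  2.00000e-02  9.85620e+01]
z 0.0361 px [54. 84.] crate mm [-213.5  360.8] r 57.3
z 0.0423 px [419.  86.] crate mm [ 62.7 353.5] r 20.7
z 0.0399 px [322. 338.] crate mm [-10.5 146. ] r 51.9
z 0.0624 px [327. 238.] crate mm [ -3.1 247.1] r 20.6
z 0.0606 px [325. 364.] crate mm [ -4.3 136.4] r 55.9
```

```bash
python3 -m inch '[[0,0,0.04,0,0,0,0],[0,0,0.08,0,0,0,0],[0,0,0.115,0,0,0,0],[0,0,0.132,0,0,0,0],[0,0,0.138,0,0,0,0],[0,0,0.138,0,0,0,0],[0,0,0.138,0,0,0,1],[0,0,0.138,0,0,0,1],[0,0,0.138,0,0,0,1],[0,0,0.138,0,0,0,1],[0,0,0.138,0,0,0,1]]' 40; python3 at.py
python3 -m inch '[[0,0,0.135,0,0,0,1],[0,0,-0.02,0,0,0,1],[0,0,-0.06,0,0,0,1],[0,0,-0.1,0,0,0,1],[-0.03,-0.01,-0.115,0,0,0,1],[-0.07,-0.02,-0.115,0,0,0,1],[-0.11,-0.03,-0.115,0,0,0,1],[-0.15,-0.0418,-0.115,0,0,0,1],[-0.19,-0.0418,-0.115,0,0,0,1],[-0.225,-0.0418,-0.115,0,0,0,1],[-0.247,-0.0418,-0.115,0,0,0,1],[-0.247,-0.0418,-0.1,0,0,0,1]]'; python3 at.py
```

```text
time: 15.38
ee_pos: [0.4944, 0.0957, 0.0399]
tcp_rot: [179.9, 0.0, 98.5]
wrist_force: [-0.6, 0.1, 6.3]
opening: 0.0383
t 15.38 crate x,y,z mm [ -2.2 247.1  39.9] yaw [179.86   0.    98.48] F [-0.6  0.1  6.3] op 38.3
time: 16.38
ee_pos: [0.49, -0.159, 0.1408]
tcp_rot: [179.8, 0.2, 98.3]
wrist_force: [0.7, -0.6, -1.5]
opening: 0.0388
t 16.38 crate x,y,z mm [-44.3  -4.2 140.8] yaw [1.7978e+02 1.7000e-01 9.8270e+01] F [ 0.7 -0.6 -1.5] op 38.8
```

```bash
python3 -m inch '[[0,0,0.01,0,0,0,1],[0,0,0.025,0,0,0,1],[0,0,0.034,0,0,0,1],[0,0,0.034,0,0,0,1],[0,0,0.034,0,0,0,1]]'; python3 at.py; python3 lid.py
```

```text
time: 16.8
ee_pos: [0.4883, -0.1542, 0.1042]
tcp_rot: [-180.0, -0.0, 98.5]
wrist_force: [-0.2, -0.2, -1.5]
opening: 0.0382
t 16.8 crate x,y,z mm [-45.3   0.9 104.2] yaw [-1.7995e+02 -3.0000e-02  9.8540e+01] F [-0.2 -0.2 -1.5] op 38.2
lid z -27.2 x range [ 3.5 19.6] mid 11.5 y [-20.6  20.5] 865
```

```bash
sed -i 's/^zt=.*$/hh,ee=np.histogram(p[m][:,2],bins=np.arange(-0.030,-0.007,0.001)); print(hh); zt=ee[np.argmax(hh)]; m\&=abs(p[...,2]-zt-0.0005)<0.0025/' lid.py; python3 lid.py
```

```text
[160 147 144 155 132 147 148 129 132 141 109 140 126 116 116 119 110 108
 104 110 102  96]
lid z -28.5 x range [ 2.9 19.7] mid 11.3 y [-20.4  20.3] 451
```

```bash
python3 look.py w6.png
```

```text
16.9 [ 0.489  -0.1545  0.1053] [1.79946e+02 2.50000e-02 9.85250e+01]
```

View pics/w6.png

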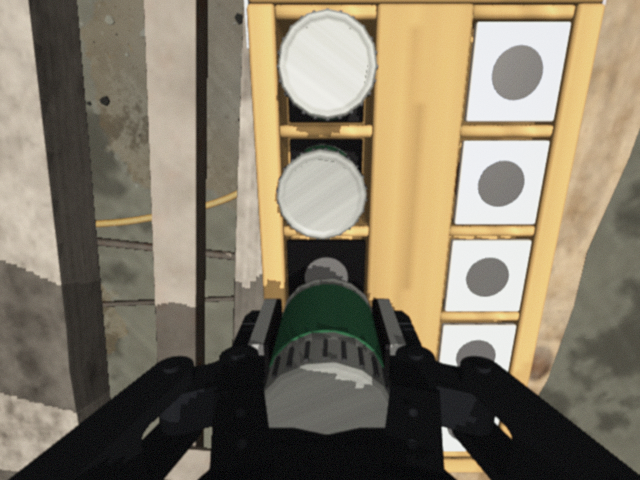

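The picture shows the fourth tin has pivoted about 38° in the pads, its bottom swung up the image and its lid at (327,395). The two tins at (327,65) and (321,193) stand home. I'll carry it back over clear bench, tilt the tool so the tin is upright, set it down and regrip.

```bash
python3 -m inch '[[0,0,-0.02,0,0,0,1],[0,0,-0.05,0,0,0,1],[0,0,-0.08,0,0,0,1],[0.02,0,-0.09,0,0,0,1],[0.05,0.01,-0.09,0,-0.1,0,1],[0.08,0.02,-0.09,0,-0.2,0,1],[0.11,0.03,-0.09,0,-0.3,0,1],[0.14,0.0425,-0.09,0,-0.4,0,1],[0.17,0.0425,-0.09,0,-0.5,0,1],[0.2,0.0425,-0.09,0,-0.6,0,1],[0.225,0.0425,-0.09,0,-0.66,0,1],[0.235,0.0425,-0.09,0,-0.66,0,1]]' 60; python3 -m inch '[[0,0,0,0,0,0,1],[0,0,0,0,0,0,1],[0,0,0,0,0,0,1]]'; python3 at.py; python3 look.py w7.png; python3 - <<'E'
from h import *
f=np.load("last.npz"); im,w,T=f["im"],f["w"],f["T"]; o=telemetry.get_obs(); c=np.load("crate.npz")
hsv=cv2.cvtColor(im,cv2.COLOR_RGB2HSV); g=np.linalg.norm(w-o["ee_pos"],axis=-1)<0.08
m=(abs(np.arange(640)[None]-326)<55)&g&(hsv[...,1]<40)&(hsv[...,2]>90)&(np.arange(480)[:,None]>250)
n,l,s,ce=cv2.connectedComponentsWithStats(m.astype(np.uint8)); i=1+np.argmax(s[1:,4]); q=w[l==i]
for _ in range(5):
    cc=q.mean(0); U,S,V=np.linalg.svd(q-cc,full_matrices=False); e=abs((q-cc)@V[2]); q=q[e<max(0.002,2*e.std())]
nn=V[2]*np.sign(V[2,2]); print(s[i],ce[i],'normal (crate x,y,z)',np.round([*(c["R"].T@nn[:2]),nn[2]],3),'centre',np.round([*(c["R"].T@(cc[:2]-c["t"]))*1e3,cc[2]*1e3],1))
E
```

```text
time: 17.95
ee_pos: [0.4952, 0.0882, 0.193]
tcp_rot: [-179.9, 38.0, 98.9]
wrist_force: [1.0, 0.5, -2.9]
opening: 0.0384
time: 18.2
ee_pos: [0.4963, 0.0831, 0.1952]
tcp_rot: [179.9, 37.8, 98.4]
wrist_force: [-0.4, -0.0, -2.4]
opening: 0.0389
t 18.2 crate x,y,z mm [ -2.2 234.3 195.2] yaw [179.9   37.75  98.37] F [-0.4 -0.  -2.4] op 38.9
18.2 [0.4963 0.0831 0.1952] [179.903  37.751  98.371]
[ 272  362  109   72 6592] [325.72542476 398.76668689] normal (crate x,y,z) [-0.012  0.594  0.804] centre [ -2.1 277.7 239.3]
```

View pics/w7.png

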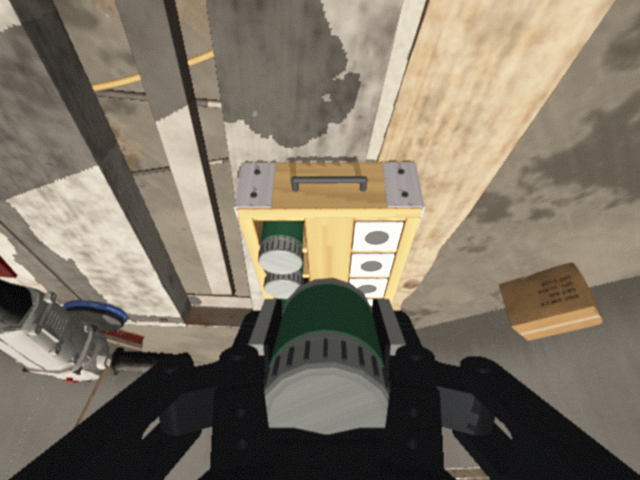

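```bash
python3 - <<'E'
from h import *
f=np.load("last.npz"); w=f["w"]; o=telemetry.get_obs(); Rt=R.from_euler('xyz',o["tcp_rot"],degrees=True).as_matrix(); p=(w-o["ee_pos"])@Rt*1e3
for v in range(270,480,10): print(v,np.round(p[v,326],1),np.round(p[v,290],1))
E
```

```text
270 [-6.900e+01 -1.000e-01  2.237e+02] [-49.1 -33.9 174.3]
280 [18.5  0.1 -4.5] [-64.7 -35.6 186.6]
290 [ 18.3   0.1 -13.9] [-80.2 -37.  196.6]
300 [ 18.9   0.1 -23.8] [ 11.2 -14.7  -8.6]
310 [ 18.7   0.2 -31.1] [ 12.9 -13.5 -20.3]
320 [ 19.2   0.2 -38.8] [ 13.6 -12.7 -29. ]
330 [ 19.4   0.2 -45.3] [ 14.6 -11.9 -37.3]
340 [ 19.9   0.2 -51.7] [ 14.6 -11.3 -43.4]
350 [ 19.7   0.2 -56.3] [ 17.1 -10.3 -52.5]
360 [ 18.9   0.2 -59.7] [ 17.6  -9.8 -58. ]
370 [ 17.5   0.2 -62.2] [ 16.1  -9.6 -60.3]
380 [ 14.    0.2 -61.7] [ 13.9  -9.5 -61.7]
390 [ 10.7   0.2 -61.7] [  9.6  -9.8 -60.4]
400 [  7.    0.2 -61.3] [  7.3  -9.7 -61.6]
410 [  2.9   0.2 -60.5] [  3.9  -9.8 -61.7]
420 [  0.4   0.2 -61.6] [  0.4  -9.9 -61.7]
430 [ -3.7   0.2 -61.1] [  9.9  -8.4 -74.7]
440 [ 11.5   0.2 -79.2] [ 10.6  -8.  -78.4]
450 [ 10.8   0.2 -81.3] [ 11.4  -7.7 -81.8]
460 [ 11.1   0.2 -84. ] [ 11.6  -7.4 -84.5]
470 [ 11.3   0.2 -86.6] [ 10.9  -7.3 -86.3]
```

My error: the first row of that lift was relative to the new pose, so it pushed the fingers down the tin. The tin is straight in the jaws, but its lid is 61.5 mm behind the TCP. I'll turn the tool vertical, set the tin on the bench and regrip.

```bash
python3 -m inch '[[0,0,0,0,0.1,0,1],[0,0,0,0,0.2,0,1],[0,0,0,0,0.3,0,1],[0,0,0,0,0.4,0,1],[0,0,0,0,0.5,0,1],[0,0,0,0,0.6,0,1],[0,0,0,0,0.66,0,1],[0,0,0,0,0.66,0,1],[0,0,0,0,0.66,0,1],[0,0,0,0,0.66,0,1]]'; python3 at.py; python3 -m inch '[[0,0,0.03,0,0,0,1],[0,0,0.07,0,0,0,1],[0,0,0.11,0,0,0,1],[0,0,0.15,0,0,0,1],[0,0,0.175,0,0,0,1],[0,0,0.185,0,0,0,1],[0,0,0.187,0,0,0,1],[0,0,0.187,0,0,0,1]]'; python3 at.py
```

```text
time: 19.08
ee_pos: [0.496, 0.0829, 0.1947]
tcp_rot: [180.0, 0.1, 98.4]
wrist_force: [-0.2, 0.7, -2.9]
opening: 0.0384
t 19.08 crate x,y,z mm [ -2.5 234.2 194.7] yaw [1.7997e+02 1.1000e-01 9.8390e+01] F [-0.2  0.7 -2.9] op 38.4
time: 19.75
ee_pos: [0.4962, 0.0842, 0.0081]
tcp_rot: [180.0, 0.0, 98.5]
wrist_force: [-0.2, -0.0, -1.2]
opening: 0.0384
t 19.75 crate x,y,z mm [ -2.1 235.4   8.1] yaw [1.7999e+02 4.0000e-02 9.8520e+01] F [-0.2 -0.  -1.2] op 38.4
```

```bash
python3 -m inch '[[0,0,0.003,0,0,0,1],[0,0,0.005,0,0,0,1],[0,0,0.005,0,0,0,1]]'; python3 at.py; python3 -m inch '[[0,0,0,0,0,0,0.4],[0,0,0,0,0,0,0],[0,0,0,0,0,0,0],[0,0,0,0,0,0,0],[0,0,-0.02,0,0,0,0],[0,0,-0.06,0,0,0,0],[0,0,-0.10,0,0,0,0],[0,0,-0.14,0,0,0,0],[0,0,-0.14,0,0,0,0],[0,0,-0.14,0,0,0,0]]'; python3 at.py; python3 look.py w8.png; python3 tins.py
```

```text
time: 20.0
ee_pos: [0.4968, 0.084, 0.0035]
tcp_rot: [179.9, 0.0, 98.5]
wrist_force: [0.1, -0.6, -2.7]
opening: 0.0389
t 20.0 crate x,y,z mm [ -1.6 235.1   3.5] yaw [1.7989e+02 1.0000e-02 9.8480e+01] F [ 0.1 -0.6 -2.7] op 38.9
time: 20.83
ee_pos: [0.4974, 0.084, 0.1452]
tcp_rot: [179.7, -0.0, 98.5]
wrist_force: [0.4, 0.5, -0.3]
opening: 0.0855
t 20.83 crate x,y,z mm [ -1.  235.1 145.2] yaw [ 1.7971e+02 -1.0000e-02  9.8470e+01] F [ 0.4  0.5 -0.3] op 85.5
20.8333 [0.4974 0.084  0.1452] [ 1.79712e+02 -5.00000e-03  9.84740e+01]
z 0.0361 px [18. 74.] crate mm [-199.7  347.9] r 43.1
z 0.0423 px [428.  60.] crate mm [ 62.9 353.4] r 20.9
z 0.0399 px [331. 347.] crate mm [ -1.6 146.2] r 52.3
z 0.0624 px [325. 252.] crate mm [ -1.5 234.4] r 20.9
z 0.0607 px [325. 371.] crate mm [ -1.6 140.7] r 49.2
```

The tin stands upright at (-1.5, 234.4), lid at 0.0624. Regripping.

```bash
python3 -m inch '[[0,0,0.03,0,0,0,0],[0,0,0.07,0,0,0,0],[0,0,0.095,0,0,0,0],[0,0,0.106,0,0,0,0],[0,0,0.106,0,0,0,0],[0,0,0.106,0,0,0,1],[0,0,0.106,0,0,0,1],[0,0,0.106,0,0,0,1],[0,0,0.106,0,0,0,1],[0,0,0.106,0,0,0,1]]' 40; python3 at.py
python3 -m inch '[[0,0,-0.02,0,0,0,1],[0,0,-0.05,0,0,0,1],[0,0,-0.09,0,0,0,1],[0,0,-0.11,0,0,0,1],[-0.03,-0.01,-0.115,0,0,0,1],[-0.07,-0.02,-0.115,0,0,0,1],[-0.11,-0.03,-0.115,0,0,0,1],[-0.15,-0.043,-0.115,0,0,0,1],[-0.19,-0.043,-0.115,0,0,0,1],[-0.22,-0.043,-0.115,0,0,0,1],[-0.235,-0.043,-0.115,0,0,0,1],[-0.235,-0.043,-0.1,0,0,0,1]]'; python3 -m inch '[[0,0,0.02,0,0,0,1],[0,0,0.03,0,0,0,1],[0,0,0.034,0,0,0,1],[0,0,0.034,0,0,0,1]]';python3 at.py; python3 lid.py
```

```text
time: 21.72
ee_pos: [0.4969, 0.084, 0.0381]
tcp_rot: [179.8, -0.0, 98.5]
wrist_force: [-2.1, -0.5, 5.0]
opening: 0.0389
t 21.72 crate x,y,z mm [ -1.4 235.1  38.1] yaw [179.85  -0.    98.48] F [-2.1 -0.5  5. ] op 38.9
time: 22.72
ee_pos: [0.4895, -0.1585, 0.1392]
tcp_rot: [179.8, 0.2, 98.3]
wrist_force: [0.0, -0.3, -2.3]
opening: 0.0385
time: 23.05
ee_pos: [0.4877, -0.1546, 0.1018]
tcp_rot: [-179.9, -0.0, 98.5]
wrist_force: [-0.3, 0.0, -1.4]
opening: 0.0384
t 23.05 crate x,y,z mm [-46.    0.5 101.8] yaw [-1.7993e+02 -4.0000e-02  9.8500e+01] F [-0.3  0.  -1.4] op 38.4
[  63   54   56  112 1331 4037 2031  262  167  161  120  117  131  123
  120  117   99   42   26   37   73  114]
lid z -24.4 x range [-18.7  19.1] mid 0.2 y [-19.3  19.6] 7773
```

```bash
python3 -m inch '[[-0.0007,0.001,0.003,0,0,0,1],[-0.0007,0.001,0.006,0,0,0,1],[-0.0007,0.001,0.008,0,0,0,1],[-0.0007,0.001,0.010,0,0,0,1],[-0.0007,0.001,0.010,0,0,0,1]]'; python3 at.py
```

```text
time: 23.52
ee_pos: [0.4891, -0.1554, 0.0921]
tcp_rot: [-180.0, -0.0, 98.5]
wrist_force: [0.5, 0.4, -2.0]
opening: 0.0386
t 23.52 crate x,y,z mm [-44.7  -0.5  92.1] yaw [-1.7999e+02 -1.0000e-02  9.8490e+01] F [ 0.5  0.4 -2. ] op 38.6
```

Free as well, so the black spare is under -104. Seating this tin, then over to the short tins.

```bash
python3 -m inch '[[0,0,0.010,0,0,0,1],[0,0,0.020,0,0,0,1],[0,0,0.026,0,0,0,1],[0,0,0.0287,0,0,0,1],[0,0,0.0287,0,0,0,1],[0,0,0.0287,0,0,0,1]]'; python3 at.py
python3 -m inch '[[0,0,0,0,0,0,0.3],[0,0,0,0,0,0,0],[0,0,0,0,0,0,0],[0,0,0,0,0,0,0],[0,0,-0.03,0,0,0,0],[0,0,-0.07,0,0,0,0],[0.03,0.02,-0.11,0,0,0,0],[0.07,0.04,-0.14,0,0,0,0],[0.11,0.06,-0.14,0,0,0,0],[0.15,0.09,-0.14,0,0,0,0],[0.19,0.107,-0.14,0,0,0,0],[0.23,0.107,-0.14,0,0,0,0]]'; python3 -m inch '[[0.04,0,0,0,0,0,0],[0.08,0,0,0,0,0,0],[0.12,0,0,0,0,0,0],[0.124,0,0,0,0,0,0],[0.124,0,0,0,0,0,0],[0.124,0,0,0,0,0,0]]';python3 at.py; python3 look.py w9.png; python3 tins.py
```

```text
time: 24.02
ee_pos: [0.4887, -0.1555, 0.0639]
tcp_rot: [-180.0, -0.0, 98.5]
wrist_force: [-3.7, -0.1, 5.3]
opening: 0.0385
t 24.02 crate x,y,z mm [-45.   -0.5  63.9] yaw [-179.96   -0.     98.47] F [-3.7 -0.1  5.3] op 38.5
time: 25.02
ee_pos: [0.5605, 0.0603, 0.2032]
tcp_rot: [179.9, 0.0, 98.4]
wrist_force: [1.4, -0.3, 0.2]
opening: 0.0852
time: 25.52
ee_pos: [0.5407, 0.1812, 0.203]
tcp_rot: [-180.0, 0.0, 98.5]
wrist_force: [-1.0, -1.0, 0.5]
opening: 0.0857
t 25.52 crate x,y,z mm [ 56.3 324.7 203. ] yaw [-1.7998e+02  2.0000e-02  9.8540e+01] F [-1.  -1.   0.5] op 85.7
25.5167 [0.5407 0.1812 0.203 ] [-1.79979e+02  2.20000e-02  9.85390e+01]
z 0.0424 px [296.  81.] crate mm [ 32.5 437.3] r 20.6
z 0.0423 px [437.  83.] crate mm [142.3 435.8] r 20.8
z 0.0361 px [ 29. 180.] crate mm [-206.4  359.2] r 54.9
z 0.0424 px [334. 190.] crate mm [ 62.7 353.7] r 20.5
```

```bash
python3 -m inch '[[0.029,0.0064,0.03,0,0,0,0],[0.029,0.0064,0.07,0,0,0,0],[0.029,0.0064,0.11,0,0,0,0],[0.029,0.0064,0.15,0,0,0,0],[0.029,0.0064,0.175,0,0,0,0],[0.029,0.0064,0.184,0,0,0,0],[0.029,0.0064,0.184,0,0,0,0],[0.029,0.0064,0.184,0,0,0,1],[0.029,0.0064,0.184,0,0,0,1],[0.029,0.0064,0.184,0,0,0,1],[0.029,0.0064,0.184,0,0,0,1],[0.029,0.0064,0.184,0,0,0,1]]' 40; python3 at.py
python3 -m inch '[[0,0,-0.02,0,0,0,1],[0,0,-0.05,0,0,0,1],[0,0,-0.09,0,0,0,1],[0,0,-0.11,0,0,0,1],[-0.03,-0.005,-0.115,0,0,0,1],[-0.07,-0.01,-0.115,0,0,0,1],[-0.11,-0.018,-0.115,0,0,0,1],[-0.15,-0.018,-0.115,0,0,0,1],[-0.19,-0.018,-0.115,0,0,0,1],[-0.225,-0.018,-0.115,0,0,0,1],[-0.248,-0.018,-0.115,0,0,0,1],[-0.248,-0.018,-0.1,0,0,0,1]]'; python3 -m inch '[[0,0,0.02,0,0,0,1],[0,0,0.03,0,0,0,1],[0,0,0.034,0,0,0,1],[0,0,0.034,0,0,0,1],[0,0,0.034,0,0,0,1]]';python3 at.py; python3 lid.py
```

```text
time: 26.57
ee_pos: [0.5439, 0.2111, 0.0214]
tcp_rot: [179.8, -0.0, 98.5]
wrist_force: [0.4, -1.3, 6.8]
opening: 0.0384
t 26.57 crate x,y,z mm [ 63.9 353.8  21.4] yaw [ 1.7982e+02 -3.0000e-02  9.8480e+01] F [ 0.4 -1.3  6.8] op 38.4
time: 27.57
ee_pos: [0.5634, -0.0413, 0.1225]
tcp_rot: [179.7, 0.1, 98.3]
wrist_force: [0.3, 0.2, -2.3]
opening: 0.0385
time: 27.98
ee_pos: [0.5619, -0.0368, 0.0861]
tcp_rot: [180.0, 0.0, 98.5]
wrist_force: [0.5, 0.3, -1.6]
opening: 0.0387
t 27.98 crate x,y,z mm [ 44.9 106.   86.1] yaw [1.7996e+02 1.0000e-02 9.8520e+01] F [ 0.5  0.3 -1.6] op 38.7
[  60   60   59   51   64   50   71  548 3220 3139  459  151  138  126
  117  105  108  109  121   97   46   36]
lid z -21.0 x range [-18.5  19.4] mid 0.4 y [-19.2  19.6] 7437
```

```bash
python3 -m inch '[[-0.0024,0,0.002,0,0,0,1],[-0.0024,0,0.006,0,0,0,1],[-0.0024,0,0.010,0,0,0,1],[-0.0024,0,0.014,0,0,0,1],[-0.0024,0,0.018,0,0,0,1],[-0.0024,0,0.0195,0,0,0,1],[-0.0024,0,0.0195,0,0,0,1]]'; python3 at.py
```

```text
time: 28.62
ee_pos: [0.562, -0.0395, 0.067]
tcp_rot: [179.9, 0.0, 98.5]
wrist_force: [-4.3, 1.4, 9.6]
opening: 0.0381
t 28.62 crate x,y,z mm [ 44.7 103.3  67. ] yaw [1.7994e+02 2.0000e-02 9.8480e+01] F [-4.3  1.4  9.6] op 38.1
```

Home, with about 10 N at the bottom. Next short is at (32, 437).

```bash
python3 -m inch '[[0,0,0,0,0,0,0.3],[0,0,0,0,0,0,0],[0,0,0,0,0,0,0],[0,0,0,0,0,0,0],[0,0,-0.03,0,0,0,0],[0,0,-0.07,0,0,0,0],[0.03,0,-0.09,0,0,0,0],[0.07,0,-0.09,0,0,0,0],[0.11,-0.005,-0.09,0,0,0,0],[0.15,-0.0122,-0.09,0,0,0,0],[0.19,-0.0122,-0.09,0,0,0,0],[0.23,-0.0122,-0.09,0,0,0,0]]'; python3 -m inch '[[0.04,0,0,0,0,0,0],[0.08,0,0,0,0,0,0],[0.1,0,0,0,0,0,0],[0.104,0,0,0,0,0,0],[0.104,0,0,0,0,0,0],[0.104,0,0,0,0,0,0]]';python3 at.py; python3 look.py w10.png; python3 tins.py
```

```text
time: 29.62
ee_pos: [0.5152, 0.1879, 0.1559]
tcp_rot: [180.0, -0.0, 98.5]
wrist_force: [0.1, -1.2, 0.4]
opening: 0.0855
time: 30.12
ee_pos: [0.5007, 0.2885, 0.1555]
tcp_rot: [-180.0, 0.0, 98.5]
wrist_force: [0.5, 0.9, -0.4]
opening: 0.0849
t 30.12 crate x,y,z mm [ 32.6 436.8 155.5] yaw [-1.7998e+02  3.0000e-02  9.8490e+01] F [ 0.5  0.9 -0.4] op 84.9
30.1167 [0.5007 0.2885 0.1555] [-1.79978e+02  3.00000e-02  9.84930e+01]
z 0.0425 px [326. 237.] crate mm [ 32.4 437.6] r 20.6
z 0.0423 px [473. 239.] crate mm [141.9 436. ] r 21.0
z 0.0361 px [ 36. 277.] crate mm [-202.2  400.1] r 25.1
```

```bash
python3 -m inch '[[0.0006,0,0.03,0,0,0,0],[0.0006,0,0.07,0,0,0,0],[0.0006,0,0.11,0,0,0,0],[0.0006,0,0.13,0,0,0,0],[0.0006,0,0.136,0,0,0,0],[0.0006,0,0.136,0,0,0,0],[0.0006,0,0.136,0,0,0,1],[0.0006,0,0.136,0,0,0,1],[0.0006,0,0.136,0,0,0,1],[0.0006,0,0.136,0,0,0,1],[0.0006,0,0.136,0,0,0,1]]' 40; python3 at.py
python3 -m inch '[[0,0,-0.02,0,0,0,1],[0,0,-0.05,0,0,0,1],[0,0,-0.09,0,0,0,1],[0,0,-0.11,0,0,0,1],[-0.03,0.005,-0.115,0,0,0,1],[-0.07,0.01,-0.115,0,0,0,1],[-0.11,0.0125,-0.115,0,0,0,1],[-0.15,0.0125,-0.115,0,0,0,1],[-0.19,0.0125,-0.115,0,0,0,1],[-0.23,0.0125,-0.115,0,0,0,1],[-0.27,0.0125,-0.115,0,0,0,1],[-0.31,0.0125,-0.115,0,0,0,1]]'; python3 -m inch '[[-0.04,0,0,0,0,0,1],[-0.08,0,0,0,0,0,1],[-0.12,0,0,0,0,0,1],[-0.15,0,0,0,0,0,1],[-0.17,0,0,0,0,0,1],[-0.178,0,0.02,0,0,0,1],[-0.178,0,0.04,0,0,0,1],[-0.178,0,0.046,0,0,0,1],[-0.178,0,0.046,0,0,0,1],[-0.178,0,0.046,0,0,0,1]]';python3 at.py; python3 lid.py
```

```text
time: 31.08
ee_pos: [0.5014, 0.29, 0.0217]
tcp_rot: [179.9, -0.0, 98.5]
wrist_force: [-1.0, -1.1, 6.7]
opening: 0.0386
t 31.08 crate x,y,z mm [ 33.6 438.2  21.7] yaw [ 1.7985e+02 -5.0000e-02  9.8480e+01] F [-1.  -1.1  6.7] op 38.6
time: 32.08
ee_pos: [0.5587, -0.017, 0.1355]
tcp_rot: [179.9, 0.0, 98.5]
wrist_force: [-0.0, 0.2, -0.9]
opening: 0.0384
time: 32.92
ee_pos: [0.5849, -0.1908, 0.0894]
tcp_rot: [-180.0, -0.0, 98.5]
wrist_force: [1.5, 0.0, -1.3]
opening: 0.0387
t 32.92 crate x,y,z mm [ 44.8 -49.7  89.4] yaw [-180.     -0.     98.51] F [ 1.5  0.  -1.3] op 38.7
[  57   58   62   56   57   51   66  293 2260 3826  905  170  140  124
  122  124   99  120  126   91   59   43]
lid z -20.7 x range [-19.1  18.9] mid -0.1 y [-19.2  19.5] 7454
```

```bash
python3 -m inch '[[-0.0023,0,0.002,0,0,0,1],[-0.0023,0,0.006,0,0,0,1],[-0.0023,0,0.011,0,0,0,1],[-0.0023,0,0.015,0,0,0,1],[-0.0023,0,0.020,0,0,0,1],[-0.0023,0,0.0225,0,0,0,1],[-0.0023,0,0.0225,0,0,0,1]]'; python3 at.py
```

```text
time: 33.55
ee_pos: [0.5853, -0.1934, 0.0674]
tcp_rot: [179.9, 0.0, 98.5]
wrist_force: [-3.5, 1.7, 7.2]
opening: 0.0385
t 33.55 crate x,y,z mm [ 44.8 -52.4  67.4] yaw [1.7995e+02 3.0000e-02 9.8480e+01] F [-3.5  1.7  7.2] op 38.5
```

```bash
python3 -m inch '[[0,0,0,0,0,0,0.3],[0,0,0,0,0,0,0],[0,0,0,0,0,0,0],[0,0,0,0,0,0,0],[0,0,-0.03,0,0,0,0],[0,0,-0.07,0,0,0,0],[0.03,0,-0.1,0,0,0,0],[0.07,0,-0.11,0,0,0,0],[0.11,0,-0.11,0,0,0,0],[0.15,0.01,-0.11,0,0,0,0],[0.19,0.02,-0.11,0,0,0,0],[0.23,0.03,-0.11,0,0,0,0]]'; python3 -m inch '[[0.04,0.01,0,0,0,0,0],[0.08,0.02,0,0,0,0,0],[0.12,0.03,0,0,0,0,0],[0.16,0.04,0,0,0,0,0],[0.2,0.05,0,0,0,0,0],[0.23,0.06,0,0,0,0,0],[0.25,0.067,0,0,0,0,0],[0.258,0.067,0,0,0,0,0],[0.258,0.067,0,0,0,0,0],[0.258,0.067,0,0,0,0,0]]';python3 at.py; python3 look.py w11.png; python3 tins.py
```

```text
time: 34.55
ee_pos: [0.5808, 0.0402, 0.1766]
tcp_rot: [180.0, 0.0, 98.5]
wrist_force: [0.7, -0.5, -0.6]
opening: 0.0855
time: 35.38
ee_pos: [0.609, 0.3031, 0.1759]
tcp_rot: [-180.0, 0.0, 98.5]
wrist_force: [0.2, -0.6, 0.9]
opening: 0.0857
t 35.38 crate x,y,z mm [141.9 435.2 175.9] yaw [-1.7996e+02  3.0000e-02  9.8500e+01] F [ 0.2 -0.6  0.9] op 85.7
35.3833 [0.609  0.3031 0.1759] [-1.7996e+02  2.9000e-02  9.8503e+01]
z 0.0424 px [327. 230.] crate mm [142.3 436.2] r 20.7
```

```bash
python3 -m inch '[[0.001,0,0.03,0,0,0,0],[0.001,0,0.07,0,0,0,0],[0.001,0,0.11,0,0,0,0],[0.001,0,0.145,0,0,0,0],[0.001,0,0.156,0,0,0,0],[0.001,0,0.156,0,0,0,0],[0.001,0,0.156,0,0,0,0],[0.001,0,0.156,0,0,0,1],[0.001,0,0.156,0,0,0,1],[0.001,0,0.156,0,0,0,1],[0.001,0,0.156,0,0,0,1],[0.001,0,0.156,0,0,0,1]]' 40; python3 at.py
python3 -m inch '[[0,0,-0.02,0,0,0,1],[0,0,-0.05,0,0,0,1],[0,0,-0.09,0,0,0,1],[0,0,-0.11,0,0,0,1],[-0.03,-0.01,-0.115,0,0,0,1],[-0.06,-0.02,-0.115,0,0,0,1],[-0.1,-0.03,-0.115,0,0,0,1],[-0.14,-0.04,-0.115,0,0,0,1],[-0.18,-0.05,-0.115,0,0,0,1],[-0.22,-0.06,-0.115,0,0,0,1],[-0.26,-0.07,-0.115,0,0,0,1],[-0.3,-0.08,-0.115,0,0,0,1]]'; python3 -m inch '[[-0.03,-0.008,0,0,0,0,1],[-0.055,-0.014,0,0,0,0,1],[-0.075,-0.0178,0,0,0,0,1],[-0.084,-0.0178,0.02,0,0,0,1],[-0.084,-0.0178,0.04,0,0,0,1],[-0.084,-0.0178,0.046,0,0,0,1],[-0.084,-0.0178,0.046,0,0,0,1],[-0.084,-0.0178,0.046,0,0,0,1]]';python3 at.py; python3 lid.py
```

```text
time: 36.43
ee_pos: [0.6098, 0.3049, 0.0221]
tcp_rot: [179.9, -0.0, 98.5]
wrist_force: [-0.4, -0.9, 6.9]
opening: 0.0387
t 36.43 crate x,y,z mm [142.9 436.8  22.1] yaw [ 1.7987e+02 -4.0000e-02  9.8490e+01] F [-0.4 -0.9  6.9] op 38.7
time: 37.43
ee_pos: [0.5737, -0.0058, 0.1358]
tcp_rot: [180.0, 0.0, 98.5]
wrist_force: [0.8, -0.3, -1.2]
opening: 0.0387
time: 38.1
ee_pos: [0.5689, -0.0894, 0.0898]
tcp_rot: [-180.0, -0.0, 98.5]
wrist_force: [0.6, 0.9, -1.4]
opening: 0.0387
t 38.1 crate x,y,z mm [44.1 53.  89.8] yaw [-1.7999e+02 -1.0000e-02  9.8510e+01] F [ 0.6  0.9 -1.4] op 38.7
[  64   54   56   57   58   49   58  127 1260 3882 1892  221  169  122
  128  114  107  132  100   95   96   47]
lid z -20.4 x range [-18.9  18.9] mid 0.0 y [-19.2  19.5] 7382
```

```bash
python3 -m inch '[[-0.001,0.0008,0.003,0,0,0,1],[-0.001,0.0008,0.006,0,0,0,1],[-0.001,0.0008,0.008,0,0,0,1],[-0.001,0.0008,0.010,0,0,0,1],[-0.001,0.0008,0.0115,0,0,0,1],[-0.001,0.0008,0.0125,0,0,0,1],[-0.001,0.0008,0.0125,0,0,0,1]]'; python3 at.py
```

```text
time: 38.73
ee_pos: [0.5702, -0.0905, 0.08]
tcp_rot: [179.8, 0.0, 98.5]
wrist_force: [-8.9, 0.7, 20.2]
opening: 0.0382
t 38.73 crate x,y,z mm [45.2 51.6 80. ] yaw [1.7985e+02 4.0000e-02 9.8490e+01] F [-8.9  0.7 20.2] op 38.2
```

Solid after about 2 mm, with 20 N, so white +52 is taken. Lifting and trying white 0.

```bash
python3 -m inch '[[0,0,-0.01,0,0,0,1],[0,0,-0.022,0,0,0,1],[-0.02,0,-0.022,0,0,0,1],[-0.045,0,-0.022,0,0,0,1],[-0.0517,0,-0.022,0,0,0,1],[-0.0517,0,-0.018,0,0,0,1],[-0.0517,0,-0.012,0,0,0,1],[-0.0517,0,-0.012,0,0,0,1]]'; python3 at.py; python3 lid.py
```

```text
time: 39.4
ee_pos: [0.5768, -0.1409, 0.0871]
tcp_rot: [-179.9, -0.1, 98.5]
wrist_force: [-1.4, -0.5, -1.9]
opening: 0.0387
t 39.4 crate x,y,z mm [44.2  0.8 87.1] yaw [-1.7988e+02 -7.0000e-02  9.8490e+01] F [-1.4 -0.5 -1.9] op 38.7
[  59   67   52   58   59   61   43  112 1236 3839 1957  228  164  128
  129   97  125  110  104  120   68   59]
lid z -20.4 x range [-18.9  19. ] mid 0.0 y [-19.2  19.5] 7372
```

```bash
python3 -m inch '[[-0.0006,0.0005,0.003,0,0,0,1],[-0.0006,0.0005,0.005,0,0,0,1],[-0.0006,0.0005,0.007,0,0,0,1],[-0.0006,0.0005,0.009,0,0,0,1],[-0.0006,0.0005,0.010,0,0,0,1],[-0.0006,0.0005,0.010,0,0,0,1]]'; python3 at.py
```

```text
time: 39.95
ee_pos: [0.578, -0.1422, 0.0786]
tcp_rot: [-180.0, -0.0, 98.5]
wrist_force: [-0.1, 0.2, -1.0]
opening: 0.0384
t 39.95 crate x,y,z mm [45.3 -0.6 78.6] yaw [-1.7999e+02 -1.0000e-02  9.8480e+01] F [-0.1  0.2 -1. ] op 38.4
```

White 0 is free. Seating, releasing, and rising for a final check.

```bash
python3 -m inch '[[0,0,0.004,0,0,0,1],[0,0,0.008,0,0,0,1],[0,0,0.0112,0,0,0,1],[0,0,0.0115,0,0,0,1],[0,0,0.0115,0,0,0,1]]'; python3 at.py
python3 -m inch '[[0,0,0,0,0,0,0.3],[0,0,0,0,0,0,0],[0,0,0,0,0,0,0],[0,0,0,0,0,0,0],[0,0,-0.03,0,0,0,0],[0,0,-0.07,0,0,0,0],[0.02,-0.01,-0.11,0,0,0,0],[0.05,-0.03,-0.15,0,0,0,0],[0.06,-0.045,-0.17,0,0,0,0],[0.06,-0.045,-0.17,0,0,0,0],[0.06,-0.045,-0.17,0,0,0,0]]'; python3 look.py w12.png; python3 at.py; python3 tins.py
```

```text
time: 40.37
ee_pos: [0.5781, -0.1423, 0.0678]
tcp_rot: [180.0, 0.0, 98.5]
wrist_force: [-1.4, 0.2, 5.3]
opening: 0.0383
t 40.37 crate x,y,z mm [45.3 -0.8 67.8] yaw [1.7997e+02 2.0000e-02 9.8480e+01] F [-1.4  0.2  5.3] op 38.3
time: 41.28
ee_pos: [0.525, -0.089, 0.2401]
tcp_rot: [179.7, 0.1, 98.5]
wrist_force: [0.3, 0.1, -0.9]
opening: 0.0855
41.2833 [ 0.525  -0.089   0.2401] [1.79733e+02 8.80000e-02 9.85400e+01]
t 41.33 crate x,y,z mm [  0.6  59.4 237.9] yaw [1.7989e+02 4.0000e-02 9.8510e+01] F [-0.   0.1  0. ] op 85.2
z 0.061 px [330. 222.] crate mm [-0.5 25.5] r 144.3
z 0.0613 px [283. 369.] crate mm [-44.7 -99.5] r 26.9
z 0.0612 px [367. 368.] crate mm [ 44.8 -99.3] r 27.0
z 0.0884 px [270. 173.] crate mm [-44.5 103.5] r 20.5
z 0.0883 px [384. 174.] crate mm [ 47.8 102.6] r 20.6
z 0.0884 px [270. 235.] crate mm [-47.1  50.9] r 20.8
z 0.0884 px [275. 290.] crate mm [-45.2  -0.7] r 20.8
z 0.0883 px [375. 290.] crate mm [45.2 -1.4] r 20.7
z 0.0883 px [277. 341.] crate mm [-45.9 -53.4] r 20.9
z 0.0883 px [371. 340.] crate mm [ 44.6 -52.3] r 20.5
```

View pics/w12.png

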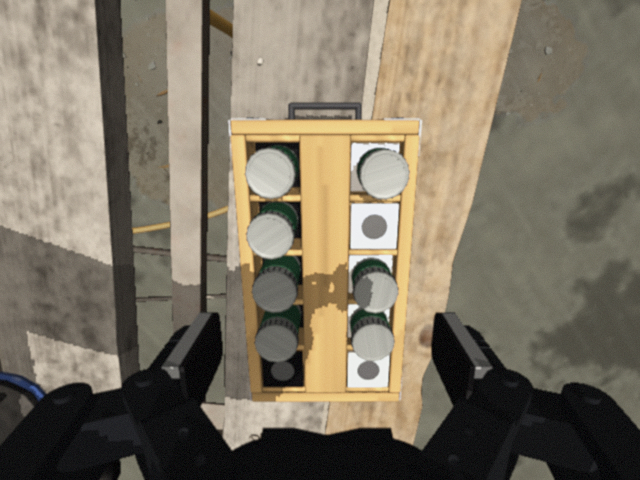

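All seven lids read 0.0883 to 0.0884, against 0.088 when home. Four are in the black row and three in the white, and the gripper is clear above the crate. Handing in.

```bash
python3 -c "
from workcell import order; print(order.job_done())"
```

```text
the job is handed in; nothing more can be done
None
```

All seven tins are stowed and the job is handed in, at about 41 s of the 208 s allowed.

- **Tall tins:** the four stand in black cells -52, +104, +52 and 0, including the two taken out of white -52 and +104. The spare must be under -104, the one black plate I did not press.
- **Short tins:** the three stand in white cells +104, -52 and 0. White +52 was felt to be taken: it gave about 2 mm, then stood solid at 20 N. I did not test white -104.
- **Last checks:** all seven lids measured 28.3 to 28.4 mm above the crate's top, against the 28 mm expected, each within about 3 mm of its cell's centre. The gripper was open and clear, and the wrist force was near zero. I never went near the tile or the wedge, but I did not measure them again at the end.
- **One mishap:** a wrong first row in one lift pushed the fingers down around the fourth tall tin, so it sat too deep in the jaws. I set it back on the bench, gripped it again and seated it properly. I did not record the peak force during that single row; all my other readings stayed at or below 22 N.

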